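# Clamp the sampling tube in the V-cradle

### The job

Pick the steel sampling tube that is both long and thick out of the three lying on the bench and lay it in the two V-blocks of the cradle, centred lengthwise so that its hexagonal end caps hang clear beyond both V-blocks. Then swing the hinged clamp strap over until it rests on the tube. Leave the other two tubes where they lie.

Things in the scene. Friction and masses are not known exactly. Their poses are not given: they have to be found in the camera images.
- long_tube: The tube to clamp, longest and thickest of three: closed, steel, dark hexagonal cap on each end, ends alike. Round body 32 mm in diameter, 184 mm long; caps 36 mm across flats, 14 mm long; 218 mm over all, 0.35 kg. Origin at the middle of its axis, 18 mm above the bench as it lies on its caps' flats; y along the tube. Lies to the robot's left of the cradle; grasp it across the middle of the body.
- thin_tube: Bystander: a tube of the same make and length (218 mm) but thin: body 20 mm in diameter, caps 24 mm across flats. Origin at the middle of its axis, y along it.
- short_tube: Bystander: a tube of the same make and thickness (body 32 mm, caps 36 mm) but short: 124 mm over all. Origin at the middle of its axis, y along it.
- cradle: Cradle, fixed: dark plate 104 x 160 x 12 mm with two aluminium 90-degree V-blocks, grooves along its y. Each V-block is 24 mm long, centred at y = -62 and +62 mm; between them 100 mm is free for fingers, down to the plate. Grooves 55 mm wide at the mouth, 63 mm above the bench. Origin on the bench under the middle, z up. The strap's hinge stands at +x (the side away from the robot), y = +62 mm.
- cradle_seat (a point): Where the middle of the tube's axis lies when the tube is seated and centred in the grooves: on the cradle's middle line, 58 mm above the bench. Axes as the cradle's.
- strap (a joint): Angle of the clamp strap, a steel strip 16 mm wide, 92 mm long from its hinge. Hinge pin along the cradle's y, at x = +42, y = +62 mm, 81 mm above the bench. 0 = level, resting on the seated tube; pi/2 = upright; starts leaning back from the groove at 1.8 to 2.1 (stop at 2.2). Stays where it is left when steep; pushed over below about 0.9 it falls by its own weight onto the tube.
- strap_tip (a point): The free, slightly bent-up end of the strap, at the middle of its width; moves with the strap. Push the strap over from behind (from the cradle's +x side towards -x) with shut fingers whose tips reach 20 to 40 mm below this end; 1 to 2 N is enough.

How it is judged:
By the outcome, as a careful person would: the job done as asked, in the order asked, and still so for the second after the job is handed in, with the robot touching nothing.
It also fails if it takes over 48 s, if anything falls off the work surface, if the arm or the gripper's body presses on something with over 40 N, if the wrist force passes 120 N, or if a joint passes its speed limit or range.

### The arm

A 7-joint arm with a two-finger parallel gripper is mounted at the origin on a cart in front of the work surface, level with it; the furniture and walls round the work are solid. World frame = base frame: x ahead of the robot, y to its left, z up, the work surface at z = 0. Lengths are in m, angles in rad, forces in N, time in s.
With the tool pointing down it reaches from about 0.35 to 0.9 m from the base axis. Payload 8.1 kg.
Tool frame: the origin (TCP) lies on the centre line of the jaws, within the pads' length; the fingertips stand 14 mm ahead of it and the grasp point (between the pads) lies 5 mm behind it; z points along the fingers, y is the direction in which the jaws open and shut (so a half turn about z gives the same grasp; the last joint's range is limited). The gripper opens to 92 mm and grips with 3 to 60 N. Pads are 19 mm wide; open, the fingers measure 130 mm over their backs; the gripper's body (75 mm by 190 mm) begins 47 mm behind the grasp point.
Start: joints at [1.087, 0.434, 0.025, 1.573, -0.012, 1.134, -0.075], TCP at [0.232, -0.58, 0.241] pointing down, gripper open.
Joint ranges: [-2.62, 2.62], [-0.44, 2.09], [-1.27, 1.32], [0.08, 2.57], [-1.32, 4.46], [0.12, 2], [-2.74, 2.74]. Speed limits (rad/s): [2.22, 2.22, 3.01, 3.01, 3.14, 3.14, 3.14].

### API

Orientations are given as a rotation vector (axis times angle).
In Python, from cell import observe, eyes, arm gives the robot as it stands.
- The arm moves only by the tool step_arm, never from a script. Its argument "series" is a list that holds one entry, the list of rows, each a list of 5 numbers: the finger opening in m, from 0 to 0.0918, then the shift along the world's x, y, z in m, then the turn about the world's z in degrees. In form: [[[hand, dx, dy, dz, spin], ...]]. A call has 1 to 20 rows; each row is the pose to reach, as a shift and turn from the pose measured when the call began; what a row does not reach only later rows make up. A row lasts 1/12 s, in which the tool goes at most 41.7 mm and 7.16 degrees, less where a joint would pass 70% of its speed; a pose out of reach is approached as far as the arm can. A call with a gripper value outside its range is refused whole. The fingers move at their own pace and stop on an object; "squeeze" is the grip in N (left out, the last holds). Time passes only in rows, so rows that repeat a pose let the fingers close. It gives the time, the measured TCP pose, the force and the opening at its end, in the units of the state.
- observe(): the state, without advancing time (a new reading comes with each control period).
- eyes.get_image(name): name is "scene" or "side" or "wrist"; returns (picture, depth): 400x640x3 uint8, red, green, blue; 400x640 float32, m along the optical axis (not along the pixel's ray), 0 where there is no reading.
- eyes.camera_params(name): a dict with "intrinsics" (3x3 intrinsics, pixels), "position" and "attitude" of the camera in the world. Camera axes: x right, y down, z forward; pixel columns grow to the right and rows downward; lengths in m; the calibration is good to about 2 mm. The wrist camera is an equidistant fisheye: a pixel r from the principal point sees the ray r / f radians off the axis. A picture is of the moment at which its call begins: read the wrist's pose just before it. camera_params takes no time and is no camera call; for the wrist camera it gives the pose at the moment of the call.
- arm.sign_off(): hands the job in, once; it reports no verdict.
The state is a dict: "clock": time; "joints": joint angles; "dq": joint speeds; "joint_efforts": joint torques, N m; "position": TCP position; "ee_rot": TCP orientation; "force": force on the tool from outside, world axes, zero at the start; "ft_torque": the same for the moment, N m; "width": opening from 0.0 (shut) to 1.0 (fully open).
Only numpy, scipy, OpenCV 4.12 (cv2) and the standard library are available. Lean on these libraries where they do the work, as an engineer would, in place of code of your own. Each camera call takes 0.05 s, during which the arm holds its last target.

## Working session

There is one attempt and no reset: what is moved stays moved. The work goes in short steps, Python scripts to look and compute and a tool call to move; the robot and the scene stay as the last step left them, time stands still between calls to the robot, and variables do not carry over. Pictures are saved under pics/ and viewed, and the job is handed in when it is done.

Besides the shell and the picture viewer there is one more tool, called after "Request:" as name([rows], argument=value, ...), one row to a line, values as JSON. step_arm: Moves the arm, as the interface text tells. Its arguments: {"type":"object","properties":{"series":{"type":"array"},"squeeze":{"type":"number"}},"required":["series"]}

```bash
ls; mkdir -p pics
python3 - <<'E'
from cell import observe, eyes, arm
import cv2, numpy as np
s=observe(); print({k:np.round(v,3) for k,v in s.items()})
for n in ("scene","side"):
    p,d=eyes.get_image(n); cv2.imwrite(f"pics/{n}0.png",p[:,:,::-1]); np.save(f"pics/{n}0d.npy",d)
    c=eyes.camera_params(n); print(n,{k:np.round(v,3).tolist() for k,v in c.items()})
E
```

```text
pics
{'clock': np.float64(0.0), 'joints': array([ 1.087,  0.435,  0.025,  1.574, -0.012,  1.134, -0.075]), 'dq': array([-0.001, -0.   , -0.001,  0.001,  0.001,  0.002, -0.   ]), 'joint_efforts': array([-2.0000e-03, -6.6785e+01,  9.8500e-01, -3.1446e+01, -6.0000e-02,
        4.3000e-02,  0.0000e+00]), 'position': array([ 0.232, -0.58 ,  0.24 ]), 'ee_rot': array([-3.083e+00, -5.940e-01,  1.000e-03]), 'force': array([ 0.158,  0.23 , -0.164]), 'ft_torque': array([0.   , 0.062, 0.001]), 'width': np.float64(1.001)}
scene {'intrinsics': [[452.823, 0.0, 318.435], [0.0, 452.823, 196.126], [0.0, 0.0, 1.0]], 'position': [-0.06, 0.412, 0.548], 'attitude': [-1.146, 2.094, -1.157]}
side {'intrinsics': [[456.238, 0.0, 329.48], [0.0, 456.238, 197.38], [0.0, 0.0, 1.0]], 'position': [0.835, 0.696, 0.56], 'attitude': [-0.482, -2.587, 1.347]}
```

View pics/scene0.png

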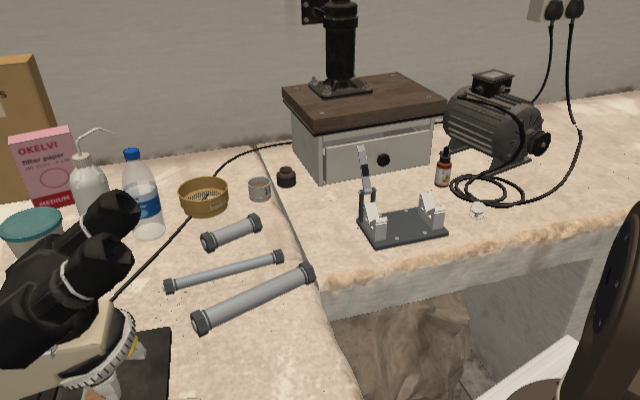

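View pics/side0.png

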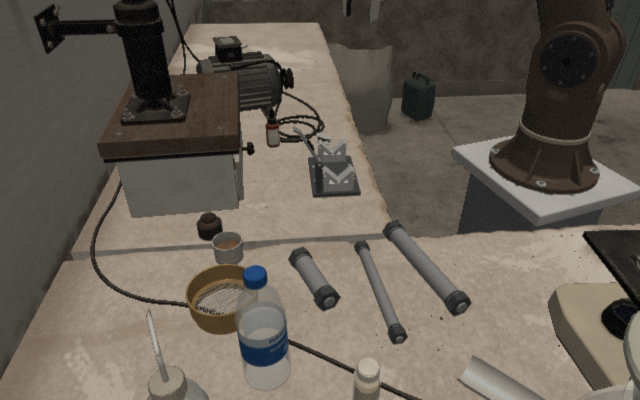

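The scene view shows the long thick tube from (202,321) to (307,274), the thin tube above it, and the short one at (230,232). The cradle is at (405,225), with the strap leaning back at (363,165). The side view agrees: the long tube runs from (392,230) to (458,302) and the cradle is at (335,175).

```bash
cat > h.py <<'E'
import numpy as np, cv2
from scipy.spatial.transform import Rotation as R
def cloud(d,c):
    K=c["intrinsics"];v,u=np.indices(d.shape)
    p=np.stack([(u-K[0,2])/K[0,0]*d,(v-K[1,2])/K[1,1]*d,d],-1)
    P=p@R.from_rotvec(c["attitude"]).as_matrix().T+c["position"]
    P[d<=0]=np.nan
    return P
def topmap(P,img,x0,x1,y0,y1,res=0.001):
    pass
E
python3 - <<'E'
from cell import eyes
from h import *
for n in ("scene","side"):
    c=eyes.camera_params(n); d=np.load(f"pics/{n}0d.npy"); P=cloud(d,c)
    rois={"scene":{"long":(185,258,322,340),"cradle":(352,140,452,255)},"side":{"long":(375,215,475,315),"cradle":(285,120,365,200)}}[n]
    for k,(a,b,e,f) in rois.items():
        Q=P[b:f,a:e].reshape(-1,3); Q=Q[np.isfinite(Q).all(1)]
        if k=="long":
            m=(Q[:,2]>0.012)&(Q[:,2]<0.06)
            q=Q[m]
            # largest cluster
            r=cv2.minAreaRect((q[:,:2]*1000).astype(np.float32)); print(n,k,len(q),r,q[:,2].max())
            print(np.round(cv2.boxPoints(r)))
            bench=Q[np.abs(Q[:,2])<0.01]; print("bench z",np.median(bench[:,2]))
        else:
            for lo,hi in((0.007,0.017),(0.02,0.068),(0.055,0.068),(0.075,0.2)):
                q=Q[(Q[:,2]>lo)&(Q[:,2]<hi)]
                r=cv2.minAreaRect((q[:,:2]*1000).astype(np.float32)); print(n,k,lo,hi,len(q),r); print(np.round(cv2.boxPoints(r)).tolist())
E
```

```text
scene long 3426 ((509.108642578125, 219.01358032226562), (133.6281280517578, 215.121337890625), 2.708751678466797) 0.03883380587033236
[[437. 323.]
 [447. 108.]
 [581. 115.]
 [571. 330.]]
bench z 8.041422354748695e-05
scene cradle 0.007 0.017 1929 ((606.9451904296875, -217.66912841796875), (231.1260528564453, 463.232666015625), 43.9251823425293)
[[363.0, -131.0], [684.0, -465.0], [851.0, -304.0], [530.0, 29.0]]
scene cradle 0.02 0.068 2797 ((616.0784301757812, -224.71206665039062), (264.2335510253906, 446.77056884765625), 48.29909896850586)
[[361.0, -175.0], [695.0, -472.0], [871.0, -275.0], [537.0, 23.0]]
scene cradle 0.055 0.068 741 ((571.4923095703125, -201.41526794433594), (261.9913024902344, 267.83477783203125), 74.12564086914062)
[[407.0, -291.0], [664.0, -364.0], [736.0, -112.0], [479.0, -39.0]]
scene cradle 0.075 0.2 1299 ((603.77490234375, -206.1167755126953), (273.4483642578125, 177.34889221191406), 78.59188079833984)
[[490.0, -323.0], [664.0, -358.0], [718.0, -90.0], [544.0, -55.0]]
side long 2545 ((514.9762573242188, 219.48281860351562), (136.34877014160156, 217.850875854
[... 216 characters left out ...]
719, 131.70909118652344), 86.31246185302734)
[[411.0, -423.0], [542.0, -432.0], [568.0, -40.0], [436.0, -31.0]]
side cradle 0.02 0.068 1113 ((500.3250427246094, -123.17369079589844), (154.8197021484375, 81.28160858154297), 74.55354309082031)
[[441.0, -187.0], [519.0, -209.0], [560.0, -59.0], [482.0, -38.0]]
side cradle 0.055 0.068 189 ((500.4608154296875, -122.60590362548828), (152.9791717529297, 81.24079895019531), 74.55355072021484)
[[441.0, -186.0], [519.0, -207.0], [560.0, -60.0], [482.0, -38.0]]
side cradle 0.075 0.2 236 ((572.1754150390625, -78.05799865722656), (37.730770111083984, 55.336387634277344), 76.21452331542969)
[[541.0, -90.0], [595.0, -103.0], [604.0, -66.0], [550.0, -53.0]]
```

Run:
```python
import cv2
a=cv2.imread("pics/scene0.png")[130:260,340:460]; b=cv2.imread("pics/side0.png")[110:205,270:370]
cv2.imwrite("pics/crop_a.png",cv2.resize(a,None,fx=4.4,fy=4.4)); cv2.imwrite("pics/crop_b.png",cv2.resize(b,None,fx=6,fy=6))
```

```text
(no output)
```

View pics/crop_a.png

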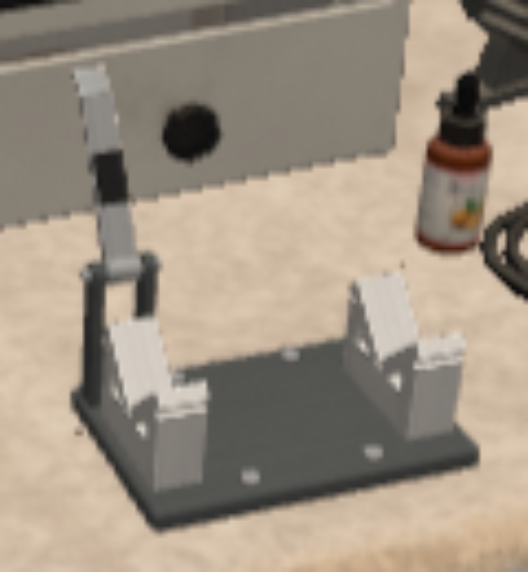

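View pics/crop_b.png

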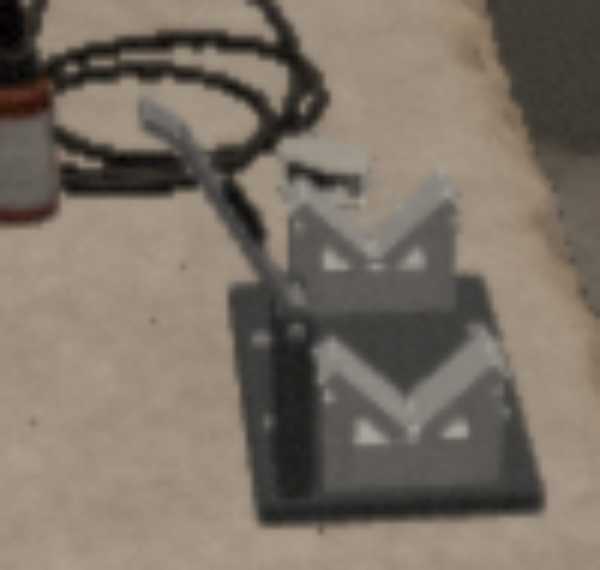

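Run:
```python
from cell import eyes
from h import *
def rect(q):
    r=cv2.minAreaRect((q*1000).astype(np.float32)); (c,(w,h),a)=r
    if w>h: a-=90;w,h=h,w
    return np.round(c,1),round(w,1),round(h,1),round(a,2)
for n in ("scene","side"):
    c=eyes.camera_params(n); d=np.load(f"pics/{n}0d.npy"); P=cloud(d,c); img=cv2.imread(f"pics/{n}0.png")
    X,Y,Z=P[...,0],P[...,1],P[...,2]
    ok=np.isfinite(Z)
    g=img.max(2)
    m=ok&(Z>.026)&(Z<.045)&(X>.4)&(X<.56)&(Y>.08)&(Y<.36)
    k,lab,st,_=cv2.connectedComponentsWithStats(m.astype(np.uint8))
    l=1+np.argmax(st[1:,4]); q=P[lab==l]; print(n,"long",rect(q[:,:2]),len(q), "ridge",q[q[:,2]>.031].mean(0))
    m=ok&(Z>.003)&(Z<.02)&(X>.4)&(X<.64)&(Y>-.26)&(Y<.02)&(g<95)
    q=P[m]; print("plate",rect(q[:,:2]),len(q), np.median(q[:,2]))
    m=ok&(Z>.03)&(Z<.07)&(X>.4)&(X<.62)&(Y>-.26)&(Y<.02)&(g>95)
    q=P[m]; print("V",rect(q[:,:2]),len(q))
    m=ok&(Z>.095)&(Z<.2)&(X>.4)&(X<.66)&(Y>-.26)&(Y<.02)
    k,lab,st,_=cv2.connectedComponentsWithStats(m.astype(np.uint8))
    for l in range(1,k):
        if st[l,4]>15:
            q=P[lab==l]; print("strap",st[l],q.min(0).round(3),q.max(0).round(3), "top",q[q[:,2]>q[:,2].max()-.006].mean(0).round(3))
```

```text
scene long (array([462. , 216.6]), 33.8, 214.5, 2.65) 1703 ridge [0.46025524 0.22275872 0.03366524]
plate (array([ 493.2, -123. ]), 106.4, 158.8, -15.46) 1711 0.012138352104084538
V (array([ 495.4, -124.7]), 79.7, 149.3, -15.77) 980
strap [356 145  14  40 320] [ 0.55  -0.095  0.096] [ 0.599 -0.07   0.161] top [ 0.59  -0.086  0.158]
side long (array([466.4, 215.6]), 30.4, 214.6, 2.9) 1378 ridge [0.4656093  0.22720573 0.03297071]
plate (array([ 497.2, -123.1]), 103.2, 162.0, -15.49) 940 0.011036392881245527
V (array([ 492.9, -122.2]), 66.6, 152.7, -15.32) 508
strap [293 126  23  31 169] [ 0.554 -0.094  0.095] [ 0.6   -0.07   0.161] top [ 0.595 -0.086  0.157]
```

Run:
```python
from cell import eyes
from h import *
H=np.full((46,60),-1.)  # 2cm cells x -0.0..0.92, y -0.6..0.6
for n in ("scene","side"):
    c=eyes.camera_params(n); d=np.load(f"pics/{n}0d.npy"); P=cloud(d,c).reshape(-1,3); P=P[np.isfinite(P).all(1)]
    i=np.floor(P[:,0]/.02).astype(int); j=np.floor((P[:,1]+.6)/.02).astype(int)
    m=(i>=0)&(i<46)&(j>=0)&(j<60)&(P[:,2]<.6)
    np.maximum.at(H,(i[m],j[m]),P[m,2])
print("rows x from .90 down to .1; cols y from +.58 to -.4 ; cm")
for i in range(45,4,-1): print(f"{i*.02:.2f}",' '.join('..' if H[i,j]<-.5 else f"{max(0,int(H[i,j]*100)):2d}" for j in range(59,9,-1)))
```

```text
rows x from .90 down to .1; cols y from +.58 to -.4 ; cm
0.90 ..  0 .. .. .. ..  0  0  0 .. 14 11 .. .. .. ..  0  0  0  0  0  0  0  0  0  0  0  0  0  0  0  0  0  0 18 18 18 19 19 19 35 35 18 18 18 18 18 .. .. ..
0.88 ..  0 ..  6  6  6  0  0 10 15 19 19 20 19 18 ..  0  0  0  0  0  0  0  0  0  0  0  0  0  0  0  0  0  0 18 18 18 20 21 34 35 35 19 19 18 18 18 18 18 18
0.86 ..  0  6  6  6  6  6  0 10 15 18 19 19 19 ..  0  0  0  0  0  0  0  0  0  0  0  0  0  0  0  0  0  0  0 18 18 18 19 38 38 38 38 20 20 18 18 18 18 18 18
0.84 ..  0  6  6  6  6  6  6 .. 12 12 12 ..  0  0  0  0  0  0  5  5  5  5  0  0  0  0  0  0  0  0  0  0 18 18 18 19 19 38 39 38  3 19 19 18 18 18 18 18 18
0.82 ..  0  6  6  6  6  6  6 .. .. .. .. ..  0  0  0  0  0  5  5  1  1  5  5  0  0  0  0  0  0  0  0  0 18 18 18 19 19 38 39 39 38 35 19 18 18 18 18 18 18
0.80 ..  0  6  6  6  6  6  6 .. .. .. ..  0  0 12  0  0  0  5  1  1  1  1  5  0  0  0  0  0  2  4  4  0 18 18 18 20 21 38 39 39 38 19 19 18 18 18 18 18 18
0.78 ..  0  6  6  6  6  6 .. .. .. .. ..  9 15 18 18  0  0  4 ..  1  1  1  5  0  4  4  4  4  3  4  4  2 18 18 18 
[... 4611 characters left out ...]
.. .. .. .. .. .. .. .. .. .. .. .. .. .. .. .. .. .. .. .. .. .. .. .. .. .. ..
0.16 .. .. .. .. .. .. .. .. .. .. .. ..  0  0  0  0  0  0  0  0  0 .. .. .. .. .. .. .. .. .. .. .. .. .. .. .. .. .. .. .. .. .. .. .. .. .. .. .. .. ..
0.14 .. .. .. .. .. .. .. .. .. .. .. ..  0  0  0  0  0  0  0  0  0  0  0  0  0  0  0  0  0  0  0  0  0  0  0  0  0  0 .. .. .. .. .. .. .. .. .. .. .. ..
0.12 .. .. .. .. .. .. .. .. .. .. .. .. .. .. ..  0  0  0  0  0  0  0  0  0  0  0  0  0  1  1  1  1  0  0  0  0  0  0 .. .. .. .. .. .. .. .. .. .. .. ..
0.10 .. .. .. .. .. .. .. .. .. .. .. .. .. .. .. .. .. ..  0  0 ..  0  0  0  0  0  1  2  1  1  1  1  1  1  0  0  0  0 .. .. .. .. .. .. .. .. .. .. .. ..
```

Request:
step_arm([
  [[0.08, 0.026, 0.026, 0, 3], [0.08, 0.052, 0.052, 0, 6], [0.08, 0.078, 0.078, 0, 9], [0.08, 0.104, 0.104, 0, 12], [0.08, 0.128, 0.13, 0, 16], [0.08, 0.148, 0.16, 0, 19], [0.08, 0.168, 0.19, 0, 22], [0.08, 0.188, 0.22, 0, 26], [0.08, 0.208, 0.25, 0, 29], [0.08, 0.228, 0.28, 0, 33], [0.08, 0.232, 0.32, 0.01, 37], [0.08, 0.236, 0.36, 0.02, 41], [0.08, 0.24, 0.4, 0.03, 45], [0.08, 0.244, 0.44, 0.03, 49], [0.08, 0.248, 0.457, 0.03, 52.7], [0.08, 0.248, 0.457, 0.03, 52.7], [0.08, 0.248, 0.457, 0.03, 52.7], [0.08, 0.248, 0.457, 0.03, 52.7]],
])

```text
clock: 1.6
position: [0.4797, -0.1242, 0.2696]
ee_rot: [-2.502, -1.898, 0.003]
force: [0.1, -0.4, 0.0]
width: 0.872
```

Run:
```python
from cell import observe, eyes
import cv2, numpy as np
s=observe(); print({k:np.round(s[k],4) for k in("clock","position","ee_rot","force","width","joints","dq")})
c=eyes.camera_params("wrist"); p,d=eyes.get_image("wrist"); cv2.imwrite("pics/w1.png",p[:,:,::-1]); np.savez("pics/w1.npz",d=d,**c); print(c)
```

```text
{'clock': np.float64(1.6), 'position': array([ 0.4797, -0.1242,  0.2696]), 'ee_rot': array([-2.5017, -1.8984,  0.0031]), 'force': array([ 0.1087, -0.4386,  0.0143]), 'width': np.float64(0.8722), 'joints': array([ 0.4565,  0.2301, -0.3762,  1.812 ,  0.0938,  1.1191, -0.2245]), 'dq': array([ 0.0146,  0.0027,  0.0116,  0.001 , -0.0017,  0.0014, -0.0019])}
{'intrinsics': array([[309.70691629,   0.        , 322.79435301],
       [  0.        , 309.70691629, 202.31422542],
       [  0.        ,   0.        ,   1.        ]]), 'position': array([ 0.49714615, -0.05983239,  0.41405204]), 'attitude': array([ 2.86967763, -0.39325034, -0.05127714])}
```

View pics/w1.png

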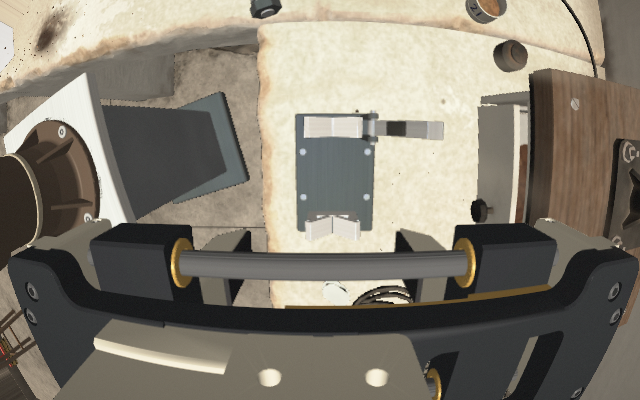

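The wrist view has the cradle plate centred at about (335,172), nearly square with the image. The strap points right along row 129, and the jaws are parallel to the cradle's x.

```bash
cat >> h.py <<'E'
def fray(uv,c,z):
    K=c["intrinsics"];uv=np.atleast_2d(uv).astype(float)
    a=(uv-[K[0,2],K[1,2]])/K[0,0]; th=np.linalg.norm(a,axis=1,keepdims=True)
    r=np.hstack([np.sin(th)*a/np.maximum(th,1e-9),np.cos(th)])@R.from_rotvec(c["attitude"]).as_matrix().T
    return c["position"]+r*((z-c["position"][2])/r[:,2])[:,None]
E
python3 - <<'E'
from h import *
c=np.load("pics/w1.npz"); g=cv2.imread("pics/w1.png")
hsv=g.max(2)
sub=np.zeros_like(hsv); sub[95:245,285:385]=hsv[95:245,285:385]<115
sub[95:245,285:385]&=(hsv[95:245,285:385]>0)
k,lab,st,_=cv2.connectedComponentsWithStats(sub); l=1+np.argmax(st[1:,4]); print(st[l])
o=cv2.resize(g[90:250,280:460],None,fx=4,fy=3.5,interpolation=0) ; cv2.imwrite("pics/w1c.png",o)
m=(lab==l)
def line(pts): 
    p=fray(pts,c,.012)[:,:2]; vx,vy,x0,y0=cv2.fitLine(p.astype(np.float32),cv2.DIST_HUBER,0,.01,.01).ravel(); return p.mean(0),np.degrees(np.arctan2(-vx,vy))%180,p
# left & right edges
L=[];Rr=[]
for v in range(140,215):
    u=np.where(m[v])[0]; L.append((u.min()-.5,v)); Rr.append((u.max()+.5,v))
for n,e in(("L",L),("R",Rr)): a=line(np.array(e)); print(n,a[0],a[1])
print(np.array(L)[::12],np.array(Rr)[::12])
E
```

```text
[ 296  113   82  118 5594]
L [ 0.44467251 -0.11514063] 164.7293
R [ 0.54224409 -0.14216829] 164.73515
[[295.5 140. ]
 [295.5 152. ]
 [295.5 164. ]
 [296.5 176. ]
 [296.5 188. ]
 [296.5 200. ]
 [296.5 212. ]] [[377.5 140. ]
 [373.5 152. ]
 [373.5 164. ]
 [372.5 176. ]
 [372.5 188. ]
 [372.5 200. ]
 [372.5 212. ]]
```

View pics/w1c.png

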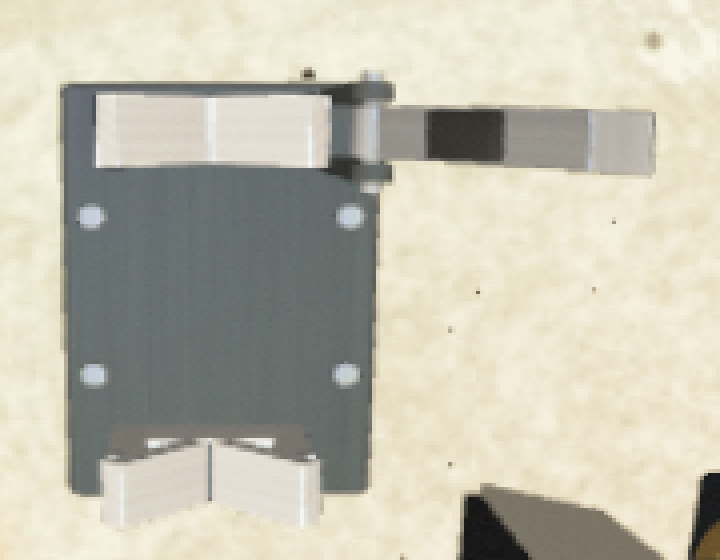

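Run:
```python
from h import *
c=np.load("pics/w1.npz")
f=lambda p,z: fray(np.array(p)/[4,3.5]+[280,90],c,z)
s=f([(91,216),(350,216),(346,374),(93,374)],.013); print("screws",s.round(4),s.mean(0), np.linalg.norm(s[0]-s[1]),np.linalg.norm(s[1]-s[2]))
print([np.degrees(np.arctan2(*(a-b)[[1,0]])) for a,b in((s[1],s[0]),(s[2],s[3]))],[np.degrees(np.arctan2(-(a-b)[0],(a-b)[1])) for a,b in((s[0],s[3]),(s[1],s[2]))])
k=f([(64,86),(378,86),(370,492),(70,492)],.012); print("corners",k.round(4),k.mean(0))
v=f([(211,97),(211,165),(210,440)],.0354); print("valley",v.round(4))
yaw=np.radians(-15.4);yd=np.array([-np.sin(yaw),np.cos(yaw)]);xd=np.array([np.cos(yaw),np.sin(yaw)])
C=k.mean(0)[:2]
for n,q in(("v",v),("k",k),("s",s)): print(n,np.c_[(q[:,:2]-C)@xd,(q[:,:2]-C)@yd].round(4).tolist())
t=f([(653,142),(370,135)],.160); print("tip/hinge",t, f([(370,135)],.085))
```

```text
screws [[ 0.4624 -0.085   0.013 ]
 [ 0.5436 -0.1073  0.013 ]
 [ 0.5276 -0.1656  0.013 ]
 [ 0.4462 -0.1429  0.013 ]] [ 0.49497619 -0.12520372  0.013     ] 0.08418756541343955 0.06042603833620053
[np.float64(-15.359609148556599), np.float64(-15.56848414338784)] [np.float64(-15.671679458887118), np.float64(-15.357788163450145)]
corners [[ 0.4673 -0.0361  0.012 ]
 [ 0.5651 -0.0626  0.012 ]
 [ 0.5247 -0.2148  0.012 ]
 [ 0.4248 -0.1867  0.012 ]] [ 0.49547675 -0.12504817  0.012     ]
valley [[ 0.5108 -0.0534  0.0354]
 [ 0.5044 -0.0763  0.0354]
 [ 0.478  -0.172   0.0354]]
v [[-0.0043, 0.0732], [-0.0043, 0.0494], [-0.0044, -0.0499]]
k [[-0.0508, 0.0783], [0.0505, 0.0787], [0.052, -0.0788], [-0.0518, -0.0782]]
s [[-0.0425, 0.0298], [0.0417, 0.0299], [0.0418, -0.0305], [-0.0428, -0.0303]]
tip/hinge [[ 0.59566677 -0.08822767  0.16      ]
 [ 0.53547387 -0.07239922  0.16      ]] [[ 0.54678879 -0.07610914  0.085     ]]
```

Request:
step_arm([
  [[0.08, -0.002, 0.04, 0, 3], [0.08, -0.004, 0.08, 0, 6], [0.08, -0.006, 0.12, -0.01, 9], [0.08, -0.008, 0.16, -0.02, 12], [0.08, -0.01, 0.2, -0.03, 15], [0.08, -0.012, 0.24, -0.04, 18.3], [0.08, -0.014, 0.28, -0.06, 18.3], [0.08, -0.015, 0.31, -0.08, 18.3], [0.08, -0.016, 0.34, -0.09, 18.3], [0.08, -0.016, 0.34, -0.09, 18.3], [0.08, -0.016, 0.34, -0.09, 18.3]],
])

```text
clock: 2.57
position: [0.4635, 0.2158, 0.1786]
ee_rot: [-2.167, -2.271, 0.006]
force: [1.4, 0.7, -0.6]
width: 0.874
```

Run:
```python
from cell import observe, eyes
import cv2, numpy as np
s=observe(); print({k:np.round(s[k],4) for k in("clock","position","ee_rot","force","width","joints")})
c=eyes.camera_params("wrist"); p,d=eyes.get_image("wrist"); cv2.imwrite("pics/w2.png",p[:,:,::-1]); np.savez("pics/w2.npz",d=d,**c); print(c)
```

```text
{'clock': np.float64(2.5667), 'position': array([0.4635, 0.2158, 0.1786]), 'ee_rot': array([-2.1674, -2.2713,  0.0061]), 'force': array([ 1.423 ,  0.6811, -0.5859]), 'width': np.float64(0.874), 'joints': array([-0.0959,  0.3833, -0.5757,  1.8871,  0.2516,  0.9478, -0.7407])}
{'intrinsics': array([[309.70691629,   0.        , 322.79435301],
       [  0.        , 309.70691629, 202.31422542],
       [  0.        ,   0.        ,   1.        ]]), 'position': array([0.46053836, 0.28263001, 0.32297059]), 'attitude': array([2.89319957, 0.06836836, 0.00334128])}
```

View pics/w2.png

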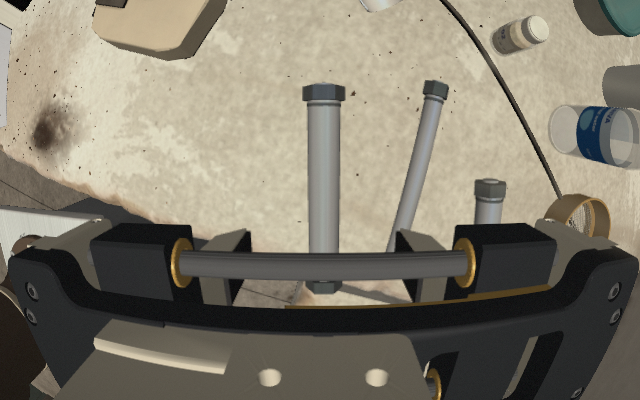

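The wrist view shows the long tube upright in the image. Its far end is at (324,84), its near end is at about (324,293), and its sides are near columns 309 and 340. The fingers straddle it.

Run:
```python
from h import *
c=np.load("pics/w2.npz"); g=cv2.imread("pics/w2.png")
cv2.imwrite("pics/w2c.png",cv2.resize(g[70:310,285:365],None,fx=5,fy=2.5))
print(fray([(324,84),(324,293)],c,.036))
gr=cv2.GaussianBlur(cv2.cvtColor(g,6),(3,3),0).astype(float); M=[]
for v in range(112,232,8):
    gx=np.gradient(gr[v]); a=300+np.argmin(gx[300:318]); b=332+np.argmax(gx[332:350]); M.append((a,b,v))
M=np.array(M); print(M.tolist())
l=fray(M[:,[0,2]],c,.018)[:,:2]; r=fray(M[:,[1,2]],c,.018)[:,:2]; m=(l+r)/2
k=np.polyfit(m[:,1],m[:,0],1); print(m[[0,-1]],"yaw",np.degrees(np.arctan(-k[0])),"x at y=.216",np.polyval(k,.216))
```

```text
[[0.45881273 0.32140945 0.036     ]
 [0.46887031 0.11066514 0.036     ]]
[[307, 340, 112], [307, 340, 120], [307, 340, 128], [307, 340, 136], [307, 340, 144], [307, 340, 152], [307, 340, 160], [307, 340, 168], [307, 340, 176], [307, 340, 184], [307, 340, 192], [307, 339, 200], [308, 339, 208], [308, 339, 216], [308, 339, 224]]
[[0.45951823 0.29612041]
 [0.46488852 0.18245527]] yaw 2.6539571050004436 x at y=.216 0.46324330234619654
```

View pics/w2c.png

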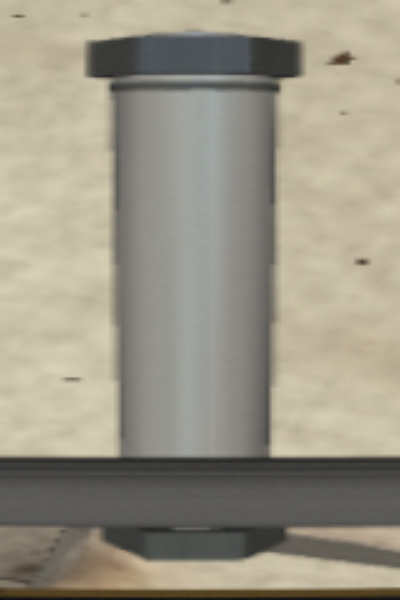

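Request:
step_arm([
  [[0.08, 0, 0.0005, -0.035, 0], [0.08, 0, 0.0005, -0.07, 0], [0.08, 0, 0.0005, -0.1, 0], [0.08, 0, 0.0005, -0.125, 0], [0.08, 0, 0.0005, -0.145, 0], [0.08, 0, 0.0005, -0.154, 0], [0.08, 0, 0.0005, -0.16, 0], [0.08, 0, 0.0005, -0.16, 0], [0.02, 0, 0.0005, -0.16, 0], [0.02, 0, 0.0005, -0.16, 0], [0.02, 0, 0.0005, -0.16, 0], [0.02, 0, 0.0005, -0.16, 0], [0.02, 0, 0.0005, -0.16, 0], [0.02, 0, 0.0005, -0.16, 0], [0.02, 0, 0.0005, -0.16, 0], [0.02, 0, 0.0005, -0.16, 0]],
], squeeze=30)

```text
clock: 3.95
position: [0.464, 0.2149, 0.0191]
ee_rot: [-2.17, -2.27, 0.006]
force: [0.3, -0.4, 4.0]
width: 0.342
```

Request:
step_arm([
  [[0.02, 0, 0, 0.015, 0], [0.02, 0, 0, 0.04, 0], [0.02, 0, 0, 0.07, 0], [0.02, 0, 0, 0.1, 0], [0.02, 0, 0, 0.13, 0], [0.02, 0.001, -0.02, 0.155, 0], [0.02, 0.003, -0.05, 0.17, -2], [0.02, 0.006, -0.08, 0.17, -4], [0.02, 0.008, -0.11, 0.17, -6], [0.02, 0.01, -0.14, 0.17, -8], [0.02, 0.013, -0.17, 0.17, -10], [0.02, 0.016, -0.2, 0.17, -12], [0.02, 0.018, -0.23, 0.17, -14], [0.02, 0.02, -0.26, 0.17, -16], [0.02, 0.023, -0.29, 0.17, -18], [0.02, 0.0255, -0.32, 0.17, -18], [0.02, 0.0265, -0.335, 0.17, -18], [0.02, 0.0265, -0.3395, 0.17, -18], [0.02, 0.0265, -0.3395, 0.17, -18], [0.02, 0.0265, -0.3395, 0.17, -18]],
])

```text
clock: 5.62
position: [0.49, -0.1236, 0.1887]
ee_rot: [-2.497, -1.902, 0.006]
force: [0.2, 0.9, -4.1]
width: 0.343
```

Run:
```python
from cell import observe, eyes
import cv2, numpy as np
s=observe(); print({k:np.round(s[k],4) for k in("clock","position","ee_rot","force","ft_torque","width")})
for n in ("scene","wrist"):
    c=eyes.camera_params(n); p,d=eyes.get_image(n); cv2.imwrite(f"pics/{n}3.png",p[:,:,::-1]); np.savez(f"pics/{n}3.npz",d=d,**c)
```

```text
{'clock': np.float64(5.6167), 'position': array([ 0.49  , -0.1236,  0.1887]), 'ee_rot': array([-2.4968, -1.9019,  0.0058]), 'force': array([ 0.1779,  0.874 , -4.1013]), 'ft_torque': array([-0.0033, -0.0852,  0.0494]), 'width': np.float64(0.3426)}
```

View pics/wrist3.png

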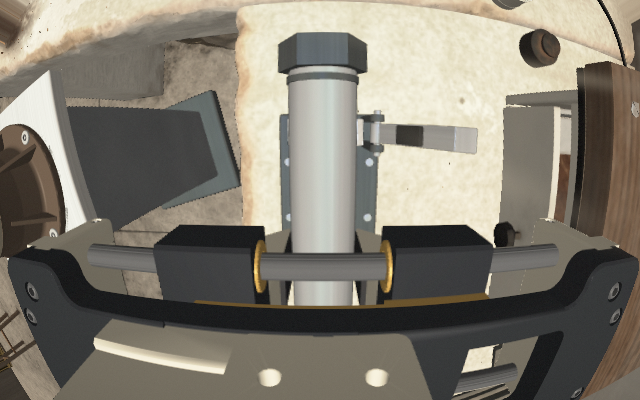

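View pics/scene3.png

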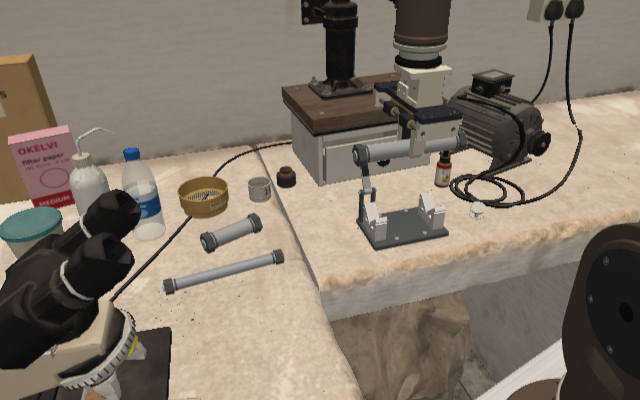

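Run:
```python
from h import *
c=np.load("pics/wrist3.npz")
O=np.array([.491,-.1233]);yaw=np.radians(-15.45);yd=np.array([-np.sin(yaw),np.cos(yaw)]);xd=np.array([np.cos(yaw),np.sin(yaw)])
L=lambda p:np.c_[(p[:,:2]-O)@xd,(p[:,:2]-O)@yd].round(4).tolist()
print(L(fray([(323,33)],c,.2057)),L((fray([(289,100),(291,200)],c,.1877)+fray([(357,100),(354,200)],c,.1877))/2), L(np.array([[.49,-.1236,0]])))
```

```text
[[-0.0017, 0.1061]] [[-0.0017, 0.0791], [-0.0018, 0.0312]] [[-0.0009, -0.0006]]
```

Request:
step_arm([
  [[0.02, 0.0015, 0, -0.03, 0], [0.02, 0.0015, 0, -0.06, 0], [0.02, 0.0015, 0, -0.085, 0], [0.02, 0.0015, 0, -0.1, 0], [0.02, 0.0015, 0, -0.11, 0], [0.02, 0.0015, 0, -0.116, 0], [0.02, 0.0015, 0, -0.12, 0], [0.02, 0.0015, 0, -0.124, 0], [0.02, 0.0015, 0, -0.127, 0], [0.02, 0.0015, 0, -0.127, 0]],
])

```text
clock: 6.55
position: [0.4921, -0.1229, 0.0621]
ee_rot: [-2.496, -1.905, 0.005]
force: [0.4, -0.4, -3.6]
width: 0.341
```

Request:
step_arm([
  [[0.02, 0, 0, -0.001, 0], [0.02, 0, 0, -0.002, 0], [0.02, 0, 0, -0.003, 0], [0.02, 0, 0, -0.0035, 0], [0.02, 0, 0, -0.0035, 0]],
])

```text
clock: 6.97
position: [0.4923, -0.123, 0.0596]
ee_rot: [-2.497, -1.905, 0.004]
force: [-3.1, 0.1, 7.2]
width: 0.339
```

Request:
step_arm([
  [[0.036, 0, 0, 0, 0], [0.045, 0, 0, 0, 0], [0.06, 0, 0, 0, 0], [0.06, 0, 0, 0, 0], [0.06, 0, 0, 0, 0], [0.06, 0, 0, 0, 0]],
])

```text
clock: 7.47
position: [0.4924, -0.123, 0.0595]
ee_rot: [-2.497, -1.905, 0.004]
force: [0.6, 0.3, 0.1]
width: 0.643
```

Run:
```python
from cell import observe, eyes
import cv2, numpy as np
s=observe(); print({k:np.round(s[k],4) for k in("clock","position","ee_rot","force","width")})
for n in ("scene","wrist","side"):
    c=eyes.camera_params(n); p,d=eyes.get_image(n); cv2.imwrite(f"pics/{n}4.png",p[:,:,::-1]); np.savez(f"pics/{n}4.npz",d=d,**c)
a=cv2.imread("pics/scene4.png")[100:260,330:470];b=cv2.imread("pics/side4.png")[90:210,270:370]
cv2.imwrite("pics/c4.png",np.hstack([cv2.resize(a,(420,480)),cv2.resize(b,(380,480))]))
```

```text
{'clock': np.float64(7.4667), 'position': array([ 0.4924, -0.123 ,  0.0595]), 'ee_rot': array([-2.4967, -1.9049,  0.0042]), 'force': array([0.5563, 0.2793, 0.073 ]), 'width': np.float64(0.6427)}
```

View pics/c4.png

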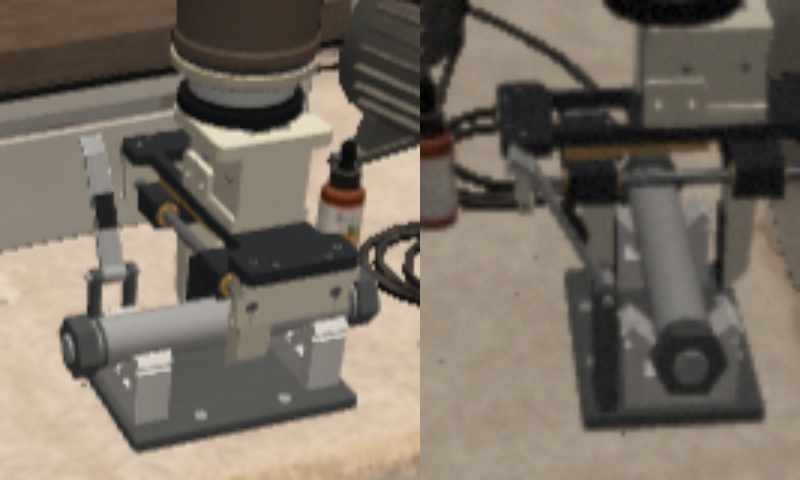

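View pics/wrist4.png

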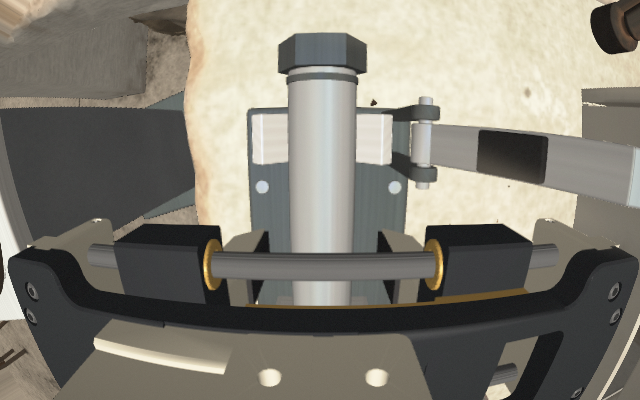

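The tube sits in both V-blocks with its caps clear beyond them. In the scene crop one cap is at (85,345) and the other at (362,300). Next I lift, shut the fingers and turn behind the strap.

Request:
step_arm([
  [[0.06, 0, 0, 0.02, 0], [0.06, 0, 0, 0.05, 0], [0.06, 0, 0, 0.09, 0], [0.06, 0, 0, 0.13, 0], [0.06, 0, 0, 0.165, 0], [0, 0, 0, 0.19, 6], [0, 0.01, 0.002, 0.19, 13], [0, 0.02, 0.004, 0.19, 20], [0, 0.03, 0.006, 0.19, 27], [0, 0.04, 0.008, 0.19, 34], [0, 0.05, 0.01, 0.19, 41], [0, 0.06, 0.012, 0.19, 48], [0, 0.07, 0.014, 0.19, 55], [0, 0.08, 0.016, 0.19, 62], [0, 0.09, 0.018, 0.19, 69], [0, 0.1, 0.02, 0.19, 76], [0, 0.11, 0.022, 0.19, 83], [0, 0.12, 0.025, 0.19, 90], [0, 0.13, 0.0275, 0.19, 90], [0, 0.13, 0.0275, 0.19, 90]],
])

```text
clock: 9.28
position: [0.6236, -0.0947, 0.2491]
ee_rot: [0.423, 3.112, -0.002]
force: [-0.3, -0.2, 0.3]
width: 0.001
```

Run:
```python
from cell import observe, eyes
import cv2, numpy as np
s=observe(); print({k:np.round(s[k],4) for k in("clock","position","ee_rot","force","width","joints")})
for n in ("scene","wrist","side"):
    c=eyes.camera_params(n); p,d=eyes.get_image(n); cv2.imwrite(f"pics/{n}5.png",p[:,:,::-1]); np.savez(f"pics/{n}5.npz",d=d,**c)
a=cv2.imread("pics/scene5.png")[60:260,310:470];b=cv2.imread("pics/side5.png")[60:210,260:370]
cv2.imwrite("pics/c5.png",np.hstack([cv2.resize(a,(400,500)),cv2.resize(b,(367,500))]))
```

```text
{'clock': np.float64(9.2833), 'position': array([ 0.6236, -0.0947,  0.2491]), 'ee_rot': array([ 4.2330e-01,  3.1117e+00, -2.2000e-03]), 'force': array([-0.2551, -0.1823,  0.2798]), 'width': np.float64(0.0013), 'joints': array([ 0.5255,  0.5379, -0.7167,  1.5029,  0.366 ,  1.2369,  1.0588])}
```

View pics/c5.png

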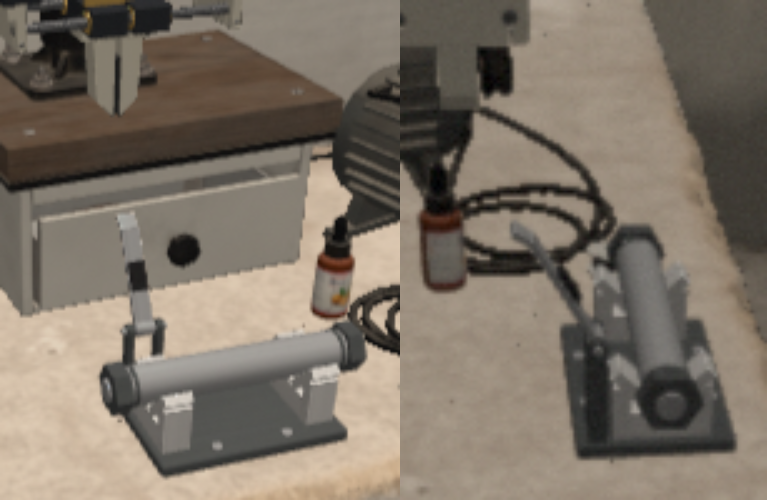

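View pics/wrist5.png

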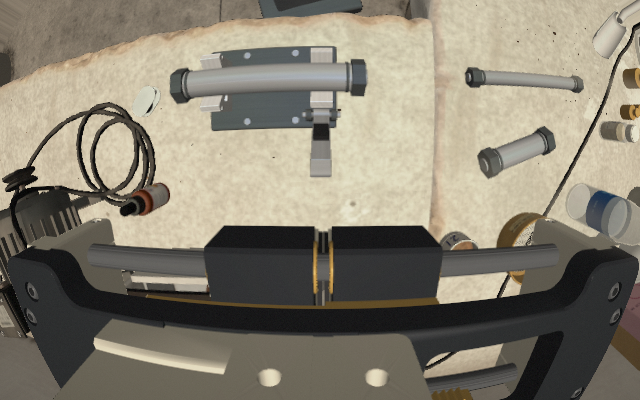

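Request:
step_arm([
  [[0, 0, 0, -0.03, 0], [0, 0, 0, -0.06, 0], [0, 0, 0, -0.085, 0], [0, 0, 0, -0.1, 0], [0, 0, 0, -0.106, 0], [0, 0, 0, -0.106, 0], [0, -0.0145, 0.004, -0.106, 0], [0, -0.029, 0.008, -0.106, 0], [0, -0.0385, 0.0105, -0.106, 0], [0, -0.048, 0.0135, -0.106, 0], [0, -0.058, 0.016, -0.106, 0], [0, -0.058, 0.016, -0.106, 0]],
])

```text
clock: 10.43
position: [0.5626, -0.079, 0.1442]
ee_rot: [0.422, 3.112, -0.006]
force: [0.0, -0.2, -0.0]
width: 0.007
```

Run:
```python
from cell import observe, eyes
import cv2, numpy as np
s=observe(); print({k:np.round(s[k],4) for k in("clock","position","force","width")})
for n in ("scene","side"):
    p,d=eyes.get_image(n); cv2.imwrite(f"pics/{n}6.png",p[:,:,::-1])
a=cv2.imread("pics/scene6.png")[60:260,310:470];b=cv2.imread("pics/side6.png")[60:210,260:370]
cv2.imwrite("pics/c6.png",np.hstack([cv2.resize(a,(400,500)),cv2.resize(b,(367,500))]))
```

```text
{'clock': np.float64(10.4333), 'position': array([ 0.5626, -0.079 ,  0.1442]), 'force': array([ 0.0149, -0.2167, -0.0473]), 'width': np.float64(0.0065)}
```

View pics/c6.png

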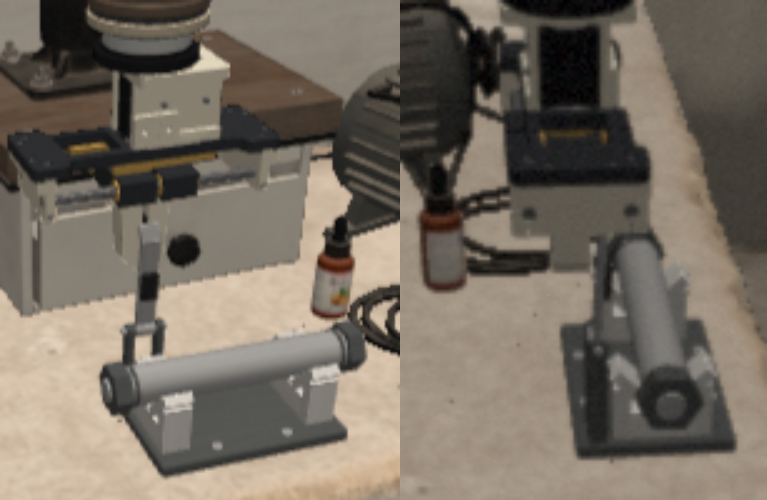

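The strap now stands about upright in front of the fingers, with its tip at (148,228) in the left crop. I keep pushing.

Request:
step_arm([
  [[0, -0.0095, 0.0025, -0.002, 0], [0, -0.019, 0.005, -0.002, 0], [0, -0.029, 0.008, -0.002, 0], [0, -0.0385, 0.0105, -0.002, 0], [0, -0.048, 0.013, -0.002, 0], [0, -0.055, 0.015, -0.002, 0], [0, -0.06, 0.0165, -0.002, 0], [0, -0.06, 0.0165, -0.002, 0], [0, -0.06, 0.0165, -0.002, 0], [0, -0.06, 0.0165, -0.002, 0]],
])

```text
clock: 11.37
position: [0.5047, -0.0633, 0.1422]
ee_rot: [0.424, 3.111, -0.005]
force: [0.3, -0.1, -0.4]
width: 0.008
```

Run:
```python
from cell import observe, eyes
import cv2, numpy as np
s=observe(); print({k:np.round(s[k],4) for k in("clock","position","force","width")})
for n in ("scene","side"):
    p,d=eyes.get_image(n); cv2.imwrite(f"pics/{n}7.png",p[:,:,::-1])
a=cv2.imread("pics/scene7.png")[60:260,310:470];b=cv2.imread("pics/side7.png")[60:210,260:370]
cv2.imwrite("pics/c7.png",np.hstack([cv2.resize(a,(400,500)),cv2.resize(b,(367,500))]))
```

```text
{'clock': np.float64(11.3667), 'position': array([ 0.5047, -0.0633,  0.1422]), 'force': array([ 0.3183, -0.0691, -0.3829]), 'width': np.float64(0.0076)}
```

View pics/c7.png

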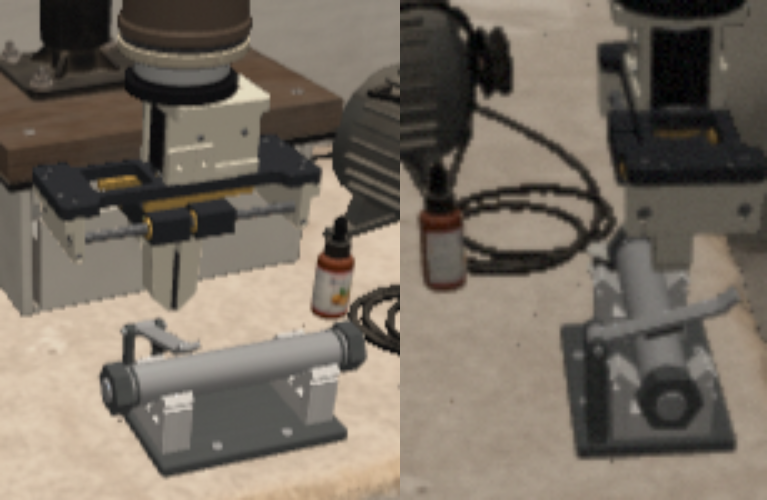

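The strap has dropped over the tube. I'll raise the arm clear and check.

Request:
step_arm([
  [[0, 0, 0, 0.03, 0], [0, 0, 0, 0.06, 0], [0, 0.02, -0.02, 0.09, 0], [0, 0.05, -0.04, 0.12, 0], [0, 0.08, -0.06, 0.15, 0], [0, 0.1, -0.08, 0.16, 0], [0, 0.1, -0.08, 0.16, 0], [0, 0.1, -0.08, 0.16, 0]],
])

```text
clock: 12.13
position: [0.6063, -0.145, 0.3022]
ee_rot: [0.428, 3.109, -0.004]
force: [-0.8, 1.6, -0.2]
width: 0.006
```

Run:
```python
from cell import observe, eyes
from h import *
s=observe(); print({k:np.round(s[k],4) for k in("clock","position","force","width")})
for n in ("scene","side","wrist"):
    c=eyes.camera_params(n);p,d=eyes.get_image(n); cv2.imwrite(f"pics/{n}8.png",p[:,:,::-1]); np.savez(f"pics/{n}8.npz",d=d,**c)
    if n!="wrist":
        P=cloud(d,c).reshape(-1,3)
        O=np.array([.491,-.1233]);yaw=np.radians(-15.45);yd=np.array([-np.sin(yaw),np.cos(yaw)]);xd=np.array([np.cos(yaw),np.sin(yaw)])
        lx=(P[:,:2]-O)@xd; ly=(P[:,:2]-O)@yd
        for a in np.arange(-.07,.06,.01):
            m=(abs(ly-.062)<.006)&(lx>=a)&(lx<a+.01)&(P[:,2]>.04)&(P[:,2]<.2)
            if m.sum()>2: print(n,"strap x",round(a+.005,3),"z",np.median(P[m,2]).round(4),m.sum())
        m=(P[:,2]>.067)&(P[:,2]<.079)&(abs(lx)<.02)&(abs(ly)<.14); print(n,"tube y-range",np.percentile(ly[m],[0.5,99.5]).round(4), "z body",np.percentile(P[m&(abs(ly)<.045),2],95))
a=cv2.imread("pics/scene8.png")[100:260,330:470];b=cv2.imread("pics/side8.png")[90:210,270:370]
cv2.imwrite("pics/c8.png",np.hstack([cv2.resize(a,(420,480)),cv2.resize(b,(380,480))]))
```

```text
{'clock': np.float64(12.1333), 'position': array([ 0.6063, -0.145 ,  0.3022]), 'force': array([-0.8468,  1.5567, -0.1729]), 'width': np.float64(0.0064)}
scene strap x -0.055 z 0.0881 7
scene strap x -0.045 z 0.087 17
scene strap x -0.035 z 0.0552 64
scene strap x -0.025 z 0.0826 37
scene strap x -0.015 z 0.065 55
scene strap x -0.005 z 0.0834 20
scene strap x 0.005 z 0.0836 16
scene strap x 0.015 z 0.0839 19
scene strap x 0.025 z 0.0835 23
scene strap x 0.035 z 0.0847 21
scene strap x 0.045 z 0.0868 9
scene tube y-range [-0.104   0.1071] z body 0.07468467862119557
side strap x -0.045 z 0.086 9
side strap x -0.035 z 0.0827 20
side strap x -0.025 z 0.0613 27
side strap x -0.015 z 0.0816 25
side strap x -0.005 z 0.0814 17
side strap x 0.005 z 0.0813 24
side strap x 0.015 z 0.0697 39
side strap x 0.025 z 0.0808 31
side strap x 0.035 z 0.0815 21
side strap x 0.045 z 0.085 15
side tube y-range [-0.1007  0.1096] z body 0.07336669010007159
```

View pics/c8.png

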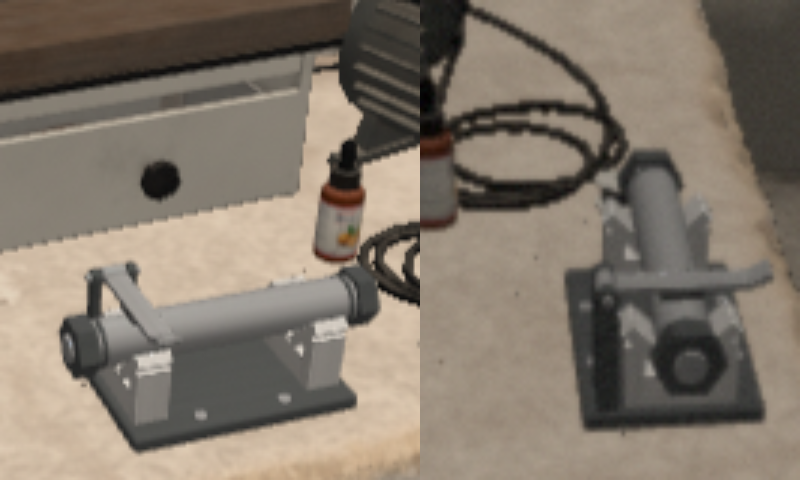

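View pics/wrist8.png

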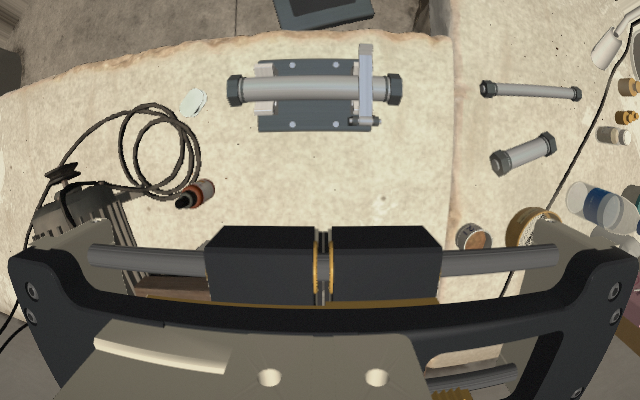

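View pics/scene8.png

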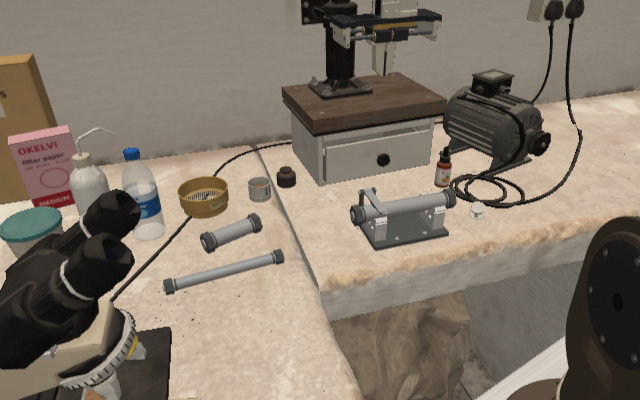

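The strap lies level across the tube near one cap, at (365,85) in the wrist view. Depth puts it at about 81–84 mm all along. The tube spans about -102 to +108 mm about the cradle's middle, and the arm is clear.

Request:
step_arm([
  [[0, 0, 0, 0, 0], [0, 0, 0, 0, 0], [0, 0, 0, 0, 0]],
])

```text
clock: 12.53
position: [0.6035, -0.1418, 0.3011]
ee_rot: [-0.421, -3.113, 0.005]
force: [0.2, -0.1, 0.6]
width: 0.004
```

Run:
```python
from cell import observe, arm
import numpy as np
s=observe(); print(s["clock"],np.abs(s["dq"]).max(),s["force"]); print(arm.sign_off())
```

```text
12.5333 0.00599325721123924 [ 0.17271261 -0.10072636  0.608855  ]
the job is handed in; nothing more can be done
None
```

The long thick tube is lying in both V-blocks and the strap is resting on it. I handed the job in at 12.5 s of the 48 s allowed; no verdict was reported.

**What I did:** I gripped the tube across its middle, laid it in the grooves and let go. Then I pushed the strap over from behind with shut fingers until it fell, and backed the arm clear.

**Last checks:**
- **Strap:** it is level across the tube, at about 81–84 mm along its length in both fixed cameras. A few depth samples along it read lower (55–70 mm) and were probably mixed with surfaces below.
- **Tube height:** its top reads 73–75 mm, against 74 mm expected when seated.
- **Centring:** both cameras measured the tube about 2–4 mm off centre towards the strap, and about 7 mm shorter than its true length. Both caps still hang clear of the V-blocks.
- **Bystanders:** the other two tubes look untouched.
- **Forces:** the largest wrist-force component I read was about 7 N, while seating the tube. At hand-in the arm was still and touching nothing.

The V-grooves sit about 4 mm off the middle of the base plate, towards the robot, so I placed the tube by the grooves and not by the plate.

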